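# Put the garlic away in the pop-up keeper

## Robot

A 6-joint arm with a two-finger parallel gripper is mounted at the origin on a cart in front of the work surface, level with it; the furniture and walls round the work are solid. World frame = base frame: x ahead of the robot, y to its left, z up, the work surface at z = 0. Lengths are in m, angles in rad, forces in N, time in s.
With the tool pointing down it reaches from about 0.4 to 0.825 m from the base axis. Payload 7 kg.
Tool frame: the origin (TCP) lies at the very end of the fingers, on their centre line; the grasp point (between the pads) lies 19 mm behind it (arm.grip_point_offset is the distance from the TCP to the grasp point, in m); z points along the fingers, y is the line along which they close (so a half turn about z gives the same grasp; the last joint's range is limited). The gripper opens to 88 mm and grips with 3 to 60 N. Pads are 19 mm wide; open, the fingers measure 130 mm over their backs; the gripper's body (78 mm by 193 mm) begins 47 mm behind the grasp point.
Start: joints at [1.626, 0.359, 0.012, 0, -1.224, -0.288], TCP at [0.156, 0.657, 0.227] pointing down, gripper open.
Joint ranges: [-3.07, 3.07], [-1.43, 2.12], [-1.02, 1.25], [-3.03, 1.67], [-3.05, -0], [-3.03, 3.03]. Speed limits (rad/s): [2.39, 2.39, 3.01, 3.14, 3.14, 3.14].

## Interface

Orientations are given as [roll, pitch, yaw] about the fixed x, y, z axes, in that order (R = Rz(yaw) Ry(pitch) Rx(roll)).
In Python, from station import arm, cams gives the robot as it stands.
- The arm moves only by the shell command python3 -m handwheel 'ROWS' [FORCE]. ROWS is JSON, a list that holds one entry, the list of rows, each a list of 7 numbers: the shift along the tool's x, y, z normalised to -1 to 1, where 1 is 0.08 m, then the turn, a rotation vector about the tool's x, y, z normalised to -1 to 1, where 1 is 0.5 rad, then the closure in counts, from 0 (fully open) to 255 (shut). In form: [[[x, y, z, wx, wy, wz, hand], ...]]. A call has 1 to 5 rows; each row is the pose to reach, as a shift and turn from the pose commanded when the call began, along the tool's axes at that moment; what a row does not reach only later rows make up. A row lasts 1/8 s, in which the tool goes at most 62.5 mm and 10.7 degrees, less where a joint would pass 70% of its speed; a pose out of reach is approached as far as the arm can. A call with a number of a shift or a turn outside -1 to 1 is refused whole. A call with a gripper value outside its range is refused whole. The fingers move at their own pace and stop on an object; FORCE is the grip in N (left out, the last holds). Time passes only in rows, so rows that repeat a pose let the fingers close. It gives the time, the measured TCP pose, the force, the opening and the grip force at its end, in the units of the state.
- arm.get_state(): the state, without advancing time (a new reading comes with each control period).
- cams.grab_frame(name): name is "scene" or "top"; returns the picture (480x640x3 uint8, blue, green, red); there is no depth.
- cams.camera_info(name): a dict with "camera_matrix" (3x3 intrinsics, pixels), "dist_coeffs" ([k1, k2, p1, p2, k3] as OpenCV has them; the pictures are not rectified), "R" (3x3) and "t" (3): a world point X has camera coordinates R X + t. Camera axes: x right, y down, z forward; pixel columns grow to the right and rows downward; lengths in m; the calibration is good to about 2 mm. A picture is of the moment at which its call begins. camera_info takes no time and is no camera call.
- arm.job_done(): hands the job in; it is judged then, once.
The state is a dict: "t": time; "q": joint angles; "qd": joint speeds; "joint_efforts": joint torques, N m; "eef_pos": TCP position; "ee_rot": TCP orientation; "force": force on the tool from outside, world axes, zero at the start; "moment": the same for the moment, N m; "width": finger opening in m; "gripper_force": force on a finger pad.
Only numpy, scipy, OpenCV 4.12 (cv2) and the standard library are available. Lean on these libraries where they do the work, as an engineer would, in place of code of your own. Each camera call takes 0.05 s, during which the arm holds its last target. There are 200 camera calls.

## Task

Put the garlic bulb that stands by the tomato and the lime away in the white keeper: press the orange release pad so that the sprung lid pops up, swing the lid back past upright and steady it so that it rests still against its stop, and lower the garlic gently into the box. Then bring the lid over and press it down, without slamming it, until the latch catches, and leave the tomato, the lime, the two spice jars beside the keeper and the sauce bottle behind it where they stand.

Things in the scene. Friction and masses are not known exactly. Their poses are not given: they have to be found in the camera images.
- keeper: White box 115 (x) by 180 (y) by 75 mm high, black vent slots, wooden lid, orange release pad on its front; fixed. Origin: centre of its underside; own -x is the front with the pad, +x the hinge side, z up. Walls and floor 5 mm: inside 105 by 170 mm, floor 5 mm above the worktop. Lid shut, its top is 84 mm up; the orange hook in front stands to 94 mm (own x -80 to -60, y within 11 mm).
- keeper_lid (a joint): Lid angle in rad: 0 shut, 1.57 upright, 1.9 laid back on its stop. Released, sprung arms lift it to 0.75 rad, where it bobs, lightly damped. Past upright it falls back by its own weight and stays on the stop; brought forward of upright it falls onto the arms. Pushing its front edge down to 0 against them (2 to 6 N) snaps it under the latch hook.
- lid_hinge (a point): Middle of the lid's hinge line, 76.5 mm above the worktop, 59.5 mm behind the keeper's origin (own +x); its axes turn with the lid (own -x from hinge to front edge, own z out of the outer face). Lid: 184 mm along y, 7 mm thick, 0.12 kg. Two thin lifter arms run 40 mm forward from the hinge, 4.5 mm inside the box's end walls; with the lid back they stay tilted up 0.75 rad.
- lid_edge (a point): Middle of the lid's front edge, half way through its thickness, 120.5 mm from the hinge; moves with the lid. A steel tongue 22 mm wide stands out 7 mm beyond the edge here.
- latch (a joint): Angle of the orange rocker latch in rad: 0 at rest (hook over the lid's tongue), grows as the pad is pressed down; the lid comes free at about 0.10, the end of its travel is 0.22. Springs back when let go.
- button_top (a point): Where to press: top face of the orange pad, 28 mm wide along y, 46 mm along x, 59 mm above the worktop; this point lies 104 mm in front of the keeper's origin (own -x), 12 mm behind the pad's front end. Press straight down: about 1 N to start, 4 N at the end of its 8 mm travel.
- garlic: Loose garlic bulb, off-white with a purple tinge, 54 by 56 mm, 57 mm tall, 35 g; origin at the centre of its underside, z up. Stands on the open worktop right of the keeper, in line with the tomato and the lime (another bulb far back on the left is not meant); a fixed canister 120 mm tall at [0.53, -0.49] and a fixed mug at [0.63, -0.36] stand behind that row.
- tomato: Red tomato 56 by 58 by 62 mm, loose on the worktop; origin at the centre of its underside. To be left alone.
- lime: Green lime 60 by 48 by 48 mm, loose on the worktop; origin at the centre of its underside. To be left alone.
- red_jar: Red-capped spice jar 41 mm in diameter, 109 mm tall, loose, standing close to the keeper's right end (seen from the robot); origin at the centre of its underside. To be left alone.
- green_lid_jar: Green-capped spice jar 41 mm in diameter, 97 mm tall, loose, standing close to the keeper's left end; origin at the centre of its underside. To be left alone.
- sauce: Dark sauce bottle with a red cap, 60 mm in diameter, 198 mm tall, loose, standing behind the keeper's left back corner; origin at the centre of its underside. To be left alone.
Mind the look-alikes: they are no part of the job. Of the things like the garlic, leave any that is blue; of the rest the larger one is meant.

How it is judged:
By the outcome, as a careful person would: the job done as asked, in the order asked, and still so for the second after the job is handed in, with the robot touching nothing.
It also fails if it takes over 72 s, if anything falls off the work surface, if the arm or the gripper's body presses on something with over 40 N, if the wrist force passes 120 N, or if a joint passes its speed limit or range.

## Working session

There is one attempt and no reset: what is moved stays moved. The work goes in short steps, Python scripts to look and compute and a shell command to move; the robot and the scene stay as the last step left them, time stands still between calls to the robot, and variables do not carry over. Pictures are saved under pics/ and viewed, at most 10 in all, crops included, and the job is handed in when it is done.

```bash
ls; mkdir -p pics; python3 - <<'E'
from station import arm,cams
import cv2
for n in ("scene","top"):
    cv2.imwrite(f"pics/{n}0.png",cams.grab_frame(n)); i=cams.camera_info(n); print(n,i)
s=arm.get_state(); print(s)
E
```

```text
pics
scene {'camera_matrix': array([[468.66945096,   0.        , 326.12176468],
       [  0.        , 468.66945096, 238.3743741 ],
       [  0.        ,   0.        ,   1.        ]]), 'dist_coeffs': array([-0.02350519,  0.        ,  0.        ,  0.        ,  0.        ]), 'R': array([[ 0.47054959, -0.88237103,  0.00210933],
       [-0.33058248, -0.17850796, -0.92674167],
       [ 0.81810654,  0.4353806 , -0.37569325]]), 't': array([-0.22295572,  0.25515781,  0.94688026])}
top {'camera_matrix': array([[476.82809564,   0.        , 325.51062856],
       [  0.        , 476.82809564, 235.01037845],
       [  0.        ,   0.        ,   1.        ]]), 'dist_coeffs': array([-0.05385226,  0.        ,  0.        ,  0.        ,  0.        ]), 'R': array([[ 0.00411788, -0.99990206, -0.01337599],
       [-0.98991308, -0.00218172, -0.1416592 ],
       [ 0.14161614,  0.0138244 , -0.98982511]]), 't': array([0.02252406, 0.51623527, 1.10023863])}
{'t': 0.1, 'q': array([ 1.62612536e+00,  3.59338938e-01,  1.11999215e-02, -3.36261633e-04,
       -1.22408994e+00, -2.88086745e-01]), 'qd': array([ 3.03955880e-04, -7.53474234e-04,  2.68476822e-03, -4.39761640e-04,
        6.02421461e-05, -2.93631869e-03]), 'joint_efforts': array([-1.70995179e-03, -5.84169459e+01,  2.93752652e+01,  7.01556846e+00,
        1.01384497e-02, -5.04920411e-05]), 'eef_pos': array([0.15561962, 0.65639095, 0.22571758]), 'ee_rot': array([ 3.14012924e+00, -1.03978853e-04, -2.32872120e-01]), 'force': array([-0.25049623,  0.60957183,  0.3056938 ]), 'moment': array([-0.02547329,  0.00017163, -0.01132831]), 'gripper_force': 0.0, 'width': 0.08744576575820019}
```

View pics/scene0.png

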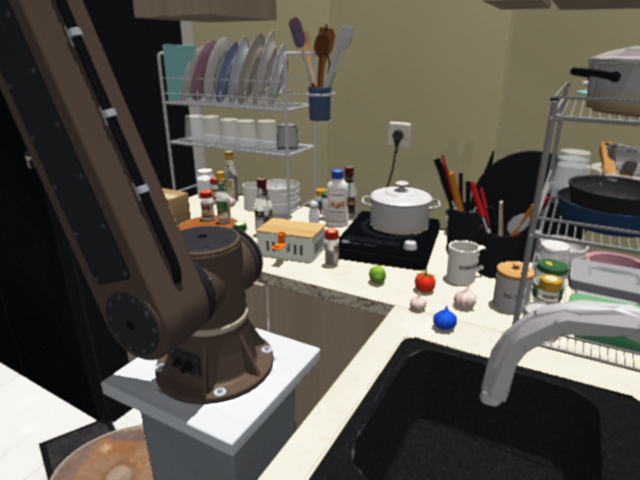

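View pics/top0.png

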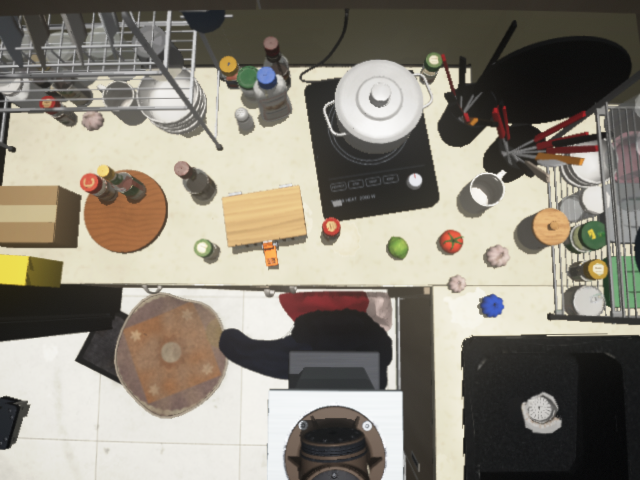

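The views show the keeper with its wooden lid at top (264,216) and pad at (271,255). The red jar is at (331,228), the green jar at (204,248), the sauce bottle at about (195,180), the lime at (398,246) and the tomato at (451,241). The large garlic is at (498,256), the small one at (457,284) and the blue one at (492,306). I'll enlarge them next.

```bash
cat > h.py <<'E'
import numpy as np,cv2
from station import arm,cams
from scipy.spatial.transform import Rotation as Ro
I={n:cams.camera_info(n) for n in("scene","top")}
def ray(n,p):
    i=I[n];u=cv2.undistortPoints(np.array([[p]],float),i["camera_matrix"],i["dist_coeffs"])[0,0]
    d=i["R"].T@np.array([u[0],u[1],1]);return -i["R"].T@i["t"],d/np.linalg.norm(d)
def atz(n,p,z):
    c,d=ray(n,p);return c+d*(z-c[2])/d[2]
def tri(a,b):
    (c,d),(e,f)=ray("scene",a),ray("top",b)
    k=np.linalg.lstsq(np.c_[d,-f],e-c,rcond=None)[0];P,Q=c+d*k[0],e+f*k[1]
    return (P+Q)/2,np.linalg.norm(P-Q)
def proj(n,X):
    i=I[n];return cv2.projectPoints(np.atleast_2d(np.array(X,float)),cv2.Rodrigues(i["R"])[0],i["t"],i["camera_matrix"],i["dist_coeffs"])[0][:,0]
E
python3 - <<'E'
import cv2
a=cv2.imread("pics/top0.png")[165:325,175:525];b=cv2.imread("pics/scene0.png")[205:335,240:500]
a=cv2.resize(a,None,fx=2.28,fy=2.28,interpolation=cv2.INTER_CUBIC)
cv2.imwrite("pics/topc.png",a)
cv2.imwrite("pics/scenec.png",cv2.resize(b,None,fx=3,fy=3,interpolation=cv2.INTER_CUBIC))
E
```

```text
(no output)
```

View pics/topc.png

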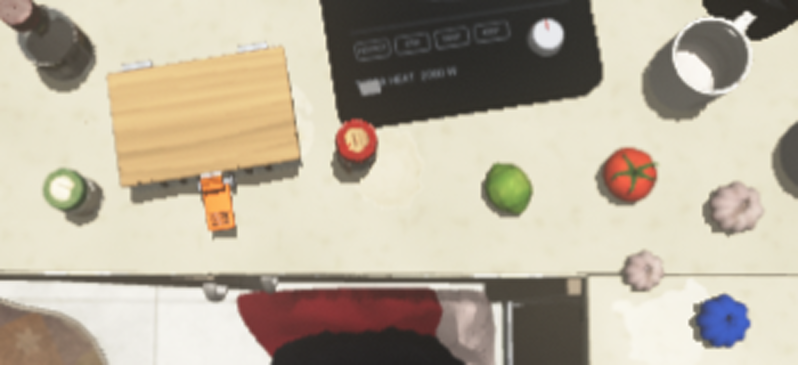

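View pics/scenec.png

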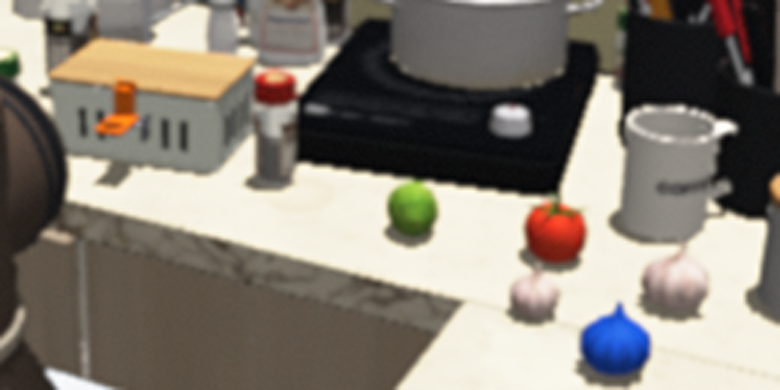

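The crops show these positions:
- **Top crop:** lid corners at (107,73), (283,45), (300,162) and (121,186), garlic at (735,208), pad end at (221,232), red cap at (357,140).
- **Scene crop:** garlic body at (675,283), lid corners at (100,38), (52,78), (222,98) and (258,64).

```bash
python3 - <<'E'
from h import *
T=lambda x,y:((x+.5)/2.28+175-.5,(y+.5)/2.28+165-.5)
S=lambda x,y:((x+.5)/3+240-.5,(y+.5)/3+205-.5)
np.set_printoptions(precision=4,suppress=True)
tc=[T(107,73),T(283,45),T(300,162),T(121,186)];sc=[S(100,38),S(258,64),S(222,98),S(52,78)]
for a,b in zip(sc,tc):print("lid",*tri(a,b))
L=np.array([[.0595,.092,.084],[.0595,-.092,.084],[-.061,-.092,.084],[-.061,.092,.084]])
from scipy.optimize import least_squares
W=lambda p,L:np.c_[p[0]+np.cos(p[2])*L[:,0]-np.sin(p[2])*L[:,1],p[1]+np.sin(p[2])*L[:,0]+np.cos(p[2])*L[:,1],L[:,2]]
r=least_squares(lambda p:np.r_[(proj("top",W(p,L))-tc).ravel(),(proj("scene",W(p,L))-sc).ravel()],[.68,.13,.1])
p=r.x;print("keeper",p,r.fun)
k=W(p,np.array([[-.104,0,.059],[-.116,0,.059],[-.07,0,.094],[-.061,0,.08]]));print("button",k,proj("top",k),proj("scene",k))
def two(n,a,b):print(n,*tri(S(*a),T(*b)))
two("garlic mid",(675,283),(735,208));two("tip",(683,246),(737,205))
two("small",(534,300),(643,270));two("redcap",(274,80),(357,136));two("lime",(412,209),(508,188));two("tom",(555,233),(630,175))
for n,q,z in(("green",(66,187),.095),("sauce",(15,12),.198),("garlic",(735,208),.028)):print(n,atz("top",T(*q),z))
print(Ro.from_euler('xyz',arm.get_state()['ee_rot']).as_matrix())
E
```

```text
lid [0.5994 0.2642 0.0844] 0.0027414260386548848
lid [0.6304 0.086  0.0758] 0.0012787813181087313
lid [0.5094 0.0642 0.0844] 0.007297703243918557
lid [0.4845 0.2459 0.0805] 0.004521885242828291
keeper [0.5555 0.1651 0.1533] [ 0.1415 -0.6152  1.1537 -0.1672  1.1132 -0.737   0.1316  0.7197 -0.528
 -0.0321  0.2649 -2.1049 -1.4619  0.1354 -1.6721 -0.8241]
button [[0.4527 0.1492 0.059 ]
 [0.4409 0.1474 0.059 ]
 [0.4863 0.1544 0.094 ]
 [0.4952 0.1558 0.08  ]] [[271.4945 260.5467]
 [272.1821 265.6418]
 [267.5592 244.3597]
 [267.859  241.2566]] [[277.3804 246.7029]
 [275.6263 248.2422]
 [281.813  231.4666]
 [283.2232 234.8321]]
garlic mid [ 0.4685 -0.3893  0.0218] 0.0008848088578138411
tip [ 0.4704 -0.3863  0.0529] 0.011990440175396052
small [ 0.4034 -0.2914  0.0125] 8.875827696886282e-05
redcap [0.5295 0.0119 0.1061] 0.0037690227092608704
lime [ 0.4888 -0.1487  0.0242] 0.0001030440462468418
tom [ 0.5028 -0.2776  0.0251] 0.000259685542101087
green [0.4804 0.2998 0.095 ]
sauce [0.6308 0.3262 0.198 ]
garlic [ 0.4677 -0.3867  0.028 ]
[[ 0.973  -0.2308 -0.0002]
 [-0.2308 -0.973  -0.0014]
 [ 0.0001  0.0015 -1.    ]]
```

```bash
cat >> h.py <<'E'
K=np.array([.5555,.1651]);KY=.1533
def kw(x,y=0):
    c,s=np.cos(KY),np.sin(KY);return K+np.array([c*x-s*y,s*x+c*y])
def need(x,y,z,yaw):
    """shift/turn in handwheel units from measured pose to a tool-down goal"""
    s=arm.get_state();R=Ro.from_euler('xyz',s['ee_rot']);G=Ro.from_euler('xyz',[np.pi,0,yaw])
    d=R.inv().apply(np.array([x,y,z])-s['eef_pos'])/.08;w=(R.inv()*G).as_rotvec()/.5
    c,q=np.cos(KY),np.sin(KY);r=s['eef_pos'][:2]-K
    print("shift",d.round(3),"turn",w.round(3),"| t",round(s['t'],2),"pos",s['eef_pos'].round(4),"local",(c*r[0]+q*r[1]).round(4),(-q*r[0]+c*r[1]).round(4),"F",s['force'].round(1),"w",round(s['width'],4),"q6",s['q'][5].round(2))
def needk(x,y,z):need(*kw(x,y),z,KY)
E
H="python3 -m handwheel"
$H '[[[0,0.4,0,0,0,-0.3,255],[0,0.8,0,0,0,-0.6,255],[0,1,0,0,0,-0.772,255]]]'
$H '[[[0.25,0.5,0,0,0,0,255],[0.5,0.98,0,0,0,0,255]]]'
$H '[[[0.25,0.5,0,0,0,0,255],[0.5,0.98,0,0,0,0,255]]]'
$H '[[[0.25,0.5,0,0,0,0,255],[0.5,0.98,0,0,0,0,255]]]'
python3 -c "from h import *;needk(-.109,0,.12)"
```

```text
t: 0.48
eef_pos: [0.137, 0.5773, 0.2264]
ee_rot: [3.141, 0.0, 0.157]
force: [-0.4, 0.5, 0.9]
width: 0.063
gripper_force: 0.0
t: 0.72
eef_pos: [0.1889, 0.5063, 0.2262]
ee_rot: [3.141, 0.0, 0.154]
force: [0.7, -0.6, -0.4]
width: 0.043
gripper_force: 0.0
t: 0.98
eef_pos: [0.2408, 0.4347, 0.2263]
ee_rot: [3.141, 0.0, 0.153]
force: [0.6, 0.1, 0.8]
width: 0.0235
gripper_force: 0.0
t: 1.23
eef_pos: [0.2923, 0.3633, 0.2264]
ee_rot: [3.141, 0.0, 0.153]
force: [1.1, -0.2, -0.2]
width: 0.0037
gripper_force: 0.0
shift [1.511 2.951 1.331] turn [0. 0. 0.] | t 1.23 pos [0.2923 0.3633 0.2264] local -0.2299 0.2361 F [ 1.1 -0.2 -0.2] w 0.0037 q6 0.41
```

```bash
H="python3 -m handwheel"
$H '[[[0.25,0.5,0.2,0,0,0,255],[0.5,0.98,0.4,0,0,0,255]]]'|head -1
$H '[[[0.25,0.5,0.2,0,0,0,255],[0.5,0.98,0.4,0,0,0,255]]]'|head -1
$H '[[[0.25,0.5,0.25,0,0,0,255],[0.51,0.99,0.53,0,0,0,255],[0.51,0.99,0.53,0,0,0,255]]]'
python3 -c "from h import *;needk(-.109,0,.060)"
```

```text
t: 1.48
t: 1.72
t: 2.1
eef_pos: [0.4469, 0.147, 0.1181]
ee_rot: [3.139, 0.004, 0.149]
force: [0.7, -0.6, -0.4]
width: 0.0008
gripper_force: 0.0
shift [ 0.016 -0.018  0.726] turn [ 0.004  0.008 -0.008] | t 2.1 pos [0.4469 0.147  0.1181] local -0.1101 -0.0013 F [ 0.7 -0.6 -0.4] w 0.0008 q6 0.98
```

```bash
H="python3 -m handwheel"
$H '[[[0.02,-0.02,0.4,0,0,0,255],[0.02,-0.02,0.66,0,0,0,255],[0.02,-0.02,0.72,0,0,0,255],[0.02,-0.02,0.77,0,0,0,255],[0.02,-0.02,0.82,0,0,0,255]]]'
$H '[[[0,0,0.02,0,0,0,255],[0,0,0.02,0,0,0,255],[0,0,0.02,0,0,0,255]]]'
python3 - <<'E'
from h import *
needk(-.109,0,.142)
a=cv2.resize(cams.grab_frame("top")[150:280,170:370],None,fx=2,fy=2);b=cv2.resize(cams.grab_frame("scene")[190:290,230:430],None,fx=2,fy=2)
cv2.imwrite("pics/open.png",np.vstack([a,b]))
E
```

```text
t: 2.72
eef_pos: [0.4486, 0.1522, 0.0552]
ee_rot: [-3.141, -0.001, 0.154]
force: [-3.4, -0.0, 3.4]
width: 0.0009
gripper_force: 2.0
t: 3.1
eef_pos: [0.4484, 0.1519, 0.0532]
ee_rot: [-3.141, -0.0, 0.153]
force: [-4.6, 2.6, 4.6]
width: 0.0004
gripper_force: 2.3
shift [-0.015  0.041 -1.11 ] turn [-0. -0. -0.] | t 3.1 pos [0.4484 0.1519 0.0532] local -0.1078 0.0033 F [-4.6  2.6  4.6] w 0.0004 q6 0.98
```

View pics/open.png

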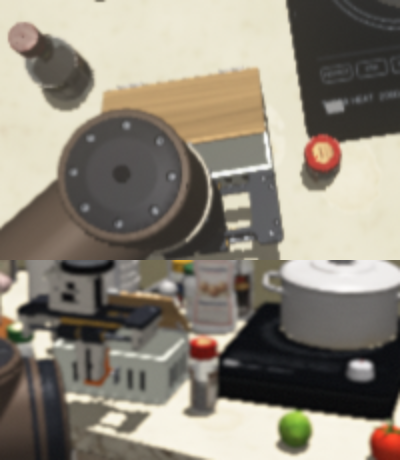

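The lid has popped up: its right front corner is near top pixel (302,220). The tool is still on the pad. Next I raise it and push the lid back from the front.

```bash
H="python3 -m handwheel"
$H '[[[0,0,-0.3,0,0,0,255],[-0.01,0.04,-0.6,0,0,0,255],[-0.01,0.04,-0.9,0,0,0,255],[-0.01,0.04,-1,0,0,0,255]]]'|head -1
$H '[[[0.15,0,-0.17,0,0,0,255],[0.3,0,-0.17,0,0,0,255],[0.45,0,-0.17,0,0,0,255],[0.6,0,-0.17,0,0,0,255],[0.75,0,-0.17,0,0,0,255]]]'
$H '[[[0.1,0,0,0,0,0,255],[0.2,0,0,0,0,0,255],[0.3,0,0,0,0,0,255],[0.4,0,0,0,0,0,255],[0.5,0,0,0,0,0,255]]]'
python3 -c "from h import *;needk(.05,0,.147)"
```

```text
t: 3.7
t: 4.32
eef_pos: [0.5081, 0.1576, 0.1459]
ee_rot: [3.141, 0.001, 0.153]
force: [0.8, -0.5, -0.7]
width: 0.0002
gripper_force: 0.0
t: 4.95
eef_pos: [0.5477, 0.164, 0.1466]
ee_rot: [-3.141, -0.0, 0.153]
force: [-0.6, -0.6, 0.6]
width: 0.0005
gripper_force: 0.2
shift [ 0.723  0.001 -0.005] turn [-0.    -0.001 -0.   ] | t 4.95 pos [0.5477 0.164  0.1466] local -0.0079 0.0001 F [-0.6 -0.6  0.6] w 0.0005 q6 1.09
```

```bash
H="python3 -m handwheel"
$H '[[[0.1,0,0,0,0,0,255],[0.2,0,0,0,0,0,255],[0.3,0,0,0,0,0,255],[0.4,0,0,0,0,0,255],[0.5,0,0,0,0,0,255]]]'|sed -n 4p
$H '[[[0.05,0,0,0,0,0,255],[0.1,0,0,0,0,0,255],[0.15,0,0,0,0,0,255],[0.2,0,0,0,0,0,255],[0.25,0,0,0,0,0,255]]]'|sed -n 4p
python3 - <<'E'
from h import *
needk(.0735,0,.147)
a=cv2.resize(cams.grab_frame("top")[130:260,190:390],None,fx=2,fy=2);b=cv2.resize(cams.grab_frame("scene")[180:280,230:430],None,fx=2,fy=2)
cv2.imwrite("pics/up.png",np.vstack([a,b]))
E
```

```text
force: [-0.4, 0.5, 0.2]
force: [-0.4, -0.8, 0.3]
shift [ 0.273  0.    -0.005] turn [-0. -0. -0.] | t 6.2 pos [0.6066 0.173  0.1466] local 0.0517 0.0 F [-0.4 -0.8  0.3] w 0.0003 q6 1.14
```

View pics/up.png

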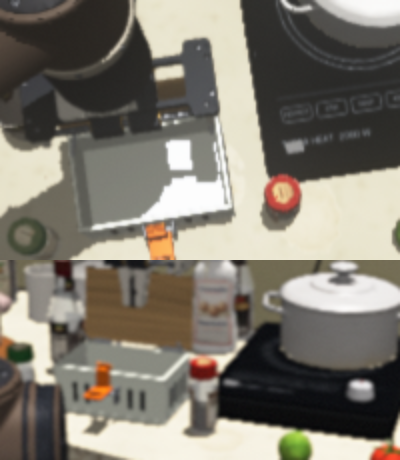

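The lid is about upright in front of the fingers, and the box is empty and open. I'll follow it slowly to the stop.

```bash
H="python3 -m handwheel"
$H '[[[0.03,0,0,0,0,0,255],[0.06,0,0,0,0,0,255],[0.09,0,0,0,0,0,255],[0.12,0,0,0,0,0,255],[0.15,0,0,0,0,0,255]]]'|sed -n 4p
$H '[[[0.03,0,0,0,0,0,255],[0.06,0,0,0,0,0,255],[0.09,0,0,0,0,0,255],[0.12,0,0,0,0,0,255],[0.12,0,0,0,0,0,255]]]'|sed -n 2,4p
$H '[[[0,0,0,0,0,0,255],[0,0,0,0,0,0,255],[0,0,0,0,0,0,255],[0,0,0,0,0,0,255]]]'|sed -n 4p
$H '[[[-0.05,0,0,0,0,0,255],[-0.15,0,0,0,0,0,255],[-0.3,0,0,0,0,0,255],[-0.5,0,0,0,0,0,255],[-0.7,0,0,0,0,0,255]]]'|sed -n 4p
python3 - <<'E'
from h import *
need(.468,-.388,.20,-.873)
a=cv2.resize(cams.grab_frame("top")[130:260,190:390],None,fx=2,fy=2);b=cv2.resize(cams.grab_frame("scene")[180:280,230:430],None,fx=2,fy=2)
cv2.imwrite("pics/back.png",np.vstack([a,b]))
E
```

```text
force: [0.5, -0.3, 0.1]
eef_pos: [0.6278, 0.1763, 0.1465]
ee_rot: [3.142, 0.0, 0.153]
force: [-0.2, -0.8, 0.1]
force: [-0.3, 0.3, -1.0]
force: [0.1, -0.3, 0.6]
shift [-2.332  6.665 -0.667] turn [-0.     0.     2.053] | t 8.68 pos [0.571  0.1675 0.1467] local 0.0157 -0.0 F [ 0.1 -0.3  0.6] w 0.0003 q6 1.11
```

View pics/back.png

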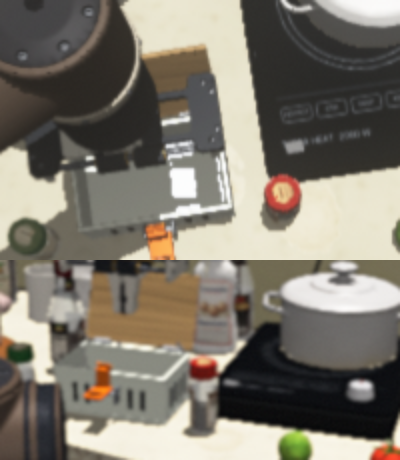

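The lid lies back on its stop, with its edge at top pixel about (293,152), and it stayed there as the fingers withdrew. Next I go to the garlic.

```bash
H="python3 -m handwheel"
$H '[[[-0.1,0.3,-0.5,0,0,0,255],[-0.39,1,-0.8,0,0,0,255]]]'|head -1
for i in 1; do :; done
$H '[[[-0.2,0.5,0,0,0,0,128],[-0.39,1,0,0,0,0,0]]]'|head -1
$H '[[[-0.2,0.5,0,0,0,0,0],[-0.39,1,0,0,0,0,0]]]'|head -1
$H '[[[-0.2,0.5,0,0,0,0,0],[-0.39,1,0,0,0,0,0]]]'|head -1
$H '[[[-0.2,0.5,0,0,0,0,0],[-0.39,1,0,0,0,0,0]]]'|head -1
$H '[[[-0.2,0.5,0,0,0,0.3,0],[-0.39,1,0,0,0,0.6,0],[-0.39,1,0,0,0,1,0]]]'|head -1
$H '[[[0,0,0,0,0,0.35,0],[0,0,0,0,0,0.7,0],[0,0,0,0,0,1,0],[0,0,0,0,0,1,0]]]'
python3 -c "from h import *;need(.468,-.388,.10,-.873)"
```

```text
t: 9.02
t: 9.28
t: 9.52
t: 9.78
t: 10.02
t: 10.4
t: 10.9
eef_pos: [0.4612, -0.3328, 0.2097]
ee_rot: [-3.141, -0.0, -0.833]
force: [-0.4, 0.5, 0.6]
width: 0.0876
gripper_force: 0.0
shift [0.568 0.401 1.371] turn [-0.    -0.001  0.08 ] | t 10.9 pos [ 0.4612 -0.3328  0.2097] local -0.1692 -0.4777 F [-0.4  0.5  0.6] w 0.0876 q6 1.02
```

```bash
H="python3 -m handwheel"
$H '[[[0.3,0.2,0.3,0,0,0.08,0],[0.57,0.4,0.6,0,0,0.08,0],[0.57,0.4,1,0,0,0.08,0]]]'|head -1
$H '[[[0,0,0.4,0,0,0,0],[0,0,0.7,0,0,0,0],[0,0,0.85,0,0,0,0],[0,0,0.85,0,0,0,0]]]' 8
python3 - <<'E'
from h import *
need(.468,-.388,.011,-.873)
a=cv2.resize(cams.grab_frame("top")[200:320,380:580],None,fx=2,fy=2);b=cv2.resize(cams.grab_frame("scene")[220:340,360:560],None,fx=2,fy=2)
cv2.imwrite("pics/gar.png",np.vstack([a,b]))
E
```

```text
t: 11.28
t: 11.78
eef_pos: [0.4679, -0.3879, 0.0611]
ee_rot: [3.141, 0.001, -0.873]
force: [-0.1, -0.4, -0.3]
width: 0.0877
gripper_force: 0.0
shift [ 0.002 -0.001  0.626] turn [0.001 0.002 0.001] | t 11.78 pos [ 0.4679 -0.3879  0.0611] local -0.171 -0.5332 F [-0.1 -0.4 -0.3] w 0.0877 q6 1.07
```

View pics/gar.png

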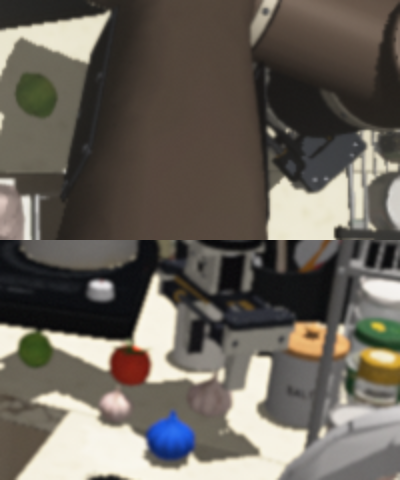

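The garlic is at scene-crop (210,397), below the gripper, and one finger tip shows at (238,388). I'll check that by projection.

```bash
python3 - <<'E'
from h import *
u=np.array([np.cos(.698),np.sin(.698),0]);c=np.array([.4679,-.3879,.061])
for X in(c+.05*u,c-.05*u,c,[.468,-.388,.028]):
    p=proj("scene",X)[0];print((p-[360,220])*2+[0,240])
E
```

```text
[192.59136495 351.69442648]
[231.64946723 389.33474845]
[211.35567739 369.77407283]
[208.36656188 393.60787407]
```

```bash
H="python3 -m handwheel"
$H '[[[0,0,0.3,0,0,0,0],[0,0,0.5,0,0,0,0],[0,0,0.62,0,0,0,0],[0,0,0.62,0,0,0,0]]]' 8
$H '[[[0,0,0,0,0,0,255],[0,0,0,0,0,0,255],[0,0,0,0,0,0,255],[0,0,0,0,0,0,255],[0,0,0,0,0,0,255]]]' 8
$H '[[[0,0,0,0,0,0,255],[0,0,-0.2,0,0,0,255],[0,0,-0.5,0,0,0,255],[0,0,-1,0,0,0,255]]]' 8
python3 -c "from h import *;needk(-.016,0,.2)"
```

```text
t: 12.38
eef_pos: [0.4679, -0.388, 0.0115]
ee_rot: [3.141, 0.001, -0.874]
force: [1.1, -0.6, 0.1]
width: 0.0873
gripper_force: 0.0
t: 13.0
eef_pos: [0.4682, -0.3882, 0.0122]
ee_rot: [-3.142, -0.0, -0.874]
force: [-0.7, 0.7, 2.1]
width: 0.0537
gripper_force: 8.0
t: 13.5
eef_pos: [0.4673, -0.3877, 0.0924]
ee_rot: [3.141, 0.002, -0.874]
force: [1.1, -0.6, -0.5]
width: 0.0538
gripper_force: 8.0
shift [-4.7   -5.106 -1.339] turn [-0.     0.005 -2.055] | t 13.5 pos [ 0.4673 -0.3877  0.0924] local -0.1716 -0.5328 F [ 1.1 -0.6 -0.5] w 0.0538 q6 1.07
```

```bash
H="python3 -m handwheel"
$H '[[[0,0,-0.5,0,0,0,255],[0,0,-1,0,0,0,255]]]'|head -1
$H '[[[-0.47,-0.5,-0.2,0,0,0,255],[-0.94,-1,-0.36,0,0,0,255]]]'|head -1
$H '[[[-0.47,-0.5,0,0,0,0,255],[-0.94,-1,0,0,0,0,255]]]'|head -1
$H '[[[-0.47,-0.5,0,0,0,0,255],[-0.94,-1,0,0,0,0,255]]]'|head -1
$H '[[[-0.47,-0.5,0,0,0,0,255],[-0.94,-1,0,0,0,0,255]]]'|head -1
$H '[[[-0.47,-0.5,0,0,0,-0.3,255],[-0.94,-1,0,0,0,-0.6,255],[-0.94,-1,0,0,0,-1,255]]]'|head -1
$H '[[[0,0,0,0,0,-0.35,255],[0,0,0,0,0,-0.7,255],[0,0,0,0,0,-1,255],[0,0,0,0,0,-1,255]]]'
python3 - <<'E'
from h import *
needk(-.015,0,.1)
a=cv2.resize(cams.grab_frame("top")[130:260,190:390],None,fx=2,fy=2);b=cv2.resize(cams.grab_frame("scene")[180:280,230:430],None,fx=2,fy=2)
cv2.imwrite("pics/over.png",np.vstack([a,b]))
E
```

```text
t: 13.75
t: 14.0
t: 14.25
t: 14.5
t: 14.75
t: 15.12
t: 15.62
eef_pos: [0.5336, 0.157, 0.2016]
ee_rot: [-3.141, -0.001, 0.112]
force: [0.6, -0.5, 0.7]
width: 0.0537
gripper_force: 8.0
shift [ 0.095 -0.062  1.27 ] turn [-0.001 -0.001 -0.082] | t 15.62 pos [0.5336 0.157  0.2016] local -0.0229 -0.0047 F [ 0.6 -0.5  0.7] w 0.0537 q6 1.04
```

View pics/over.png

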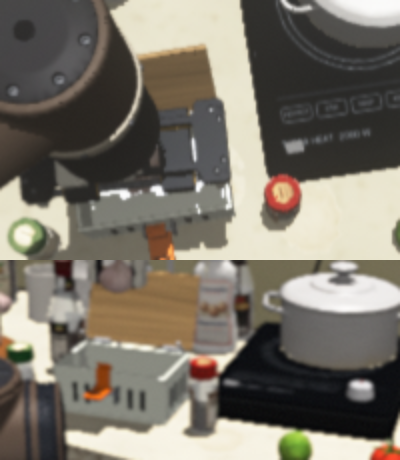

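The lid is still back and the garlic hangs over the box. I lower it next.

```bash
H="python3 -m handwheel"
$H '[[[0.1,-0.06,0.2,0,0,-0.08,255],[0.1,-0.06,0.5,0,0,-0.08,255],[0.1,-0.06,0.8,0,0,-0.08,255],[0.1,-0.06,0.95,0,0,-0.08,255],[0.1,-0.06,0.95,0,0,-0.08,255]]]'|sed -n '1,4p'
$H '[[[0,0,0.2,0,0,0,255],[0,0,0.4,0,0,0,255],[0,0,0.6,0,0,0,255],[0,0,0.8,0,0,0,255],[0,0,0.8,0,0,0,255]]]'
python3 -c "from h import *;needk(-.015,0,.017)"
```

```text
t: 16.35
eef_pos: [0.5408, 0.1624, 0.1243]
ee_rot: [3.141, 0.001, 0.152]
force: [0.3, 0.4, -0.1]
t: 16.98
eef_pos: [0.5402, 0.162, 0.059]
ee_rot: [3.14, 0.003, 0.153]
force: [-0.3, -0.6, -0.3]
width: 0.054
gripper_force: 8.0
shift [ 0.009 -0.01   0.525] turn [ 0.003  0.006 -0.001] | t 16.98 pos [0.5402 0.162  0.059 ] local -0.0156 -0.0007 F [-0.3 -0.6 -0.3] w 0.054 q6 1.09
```

```bash
H="python3 -m handwheel"
$H '[[[0,0,0.1,0,0,0,255],[0,0,0.2,0,0,0,255],[0,0,0.3,0,0,0,255],[0,0,0.38,0,0,0,255],[0,0,0.42,0,0,0,255]]]'
$H '[[[0,0,0.03,0,0,0,255],[0,0,0.06,0,0,0,255],[0,0,0.08,0,0,0,255],[0,0,0.08,0,0,0,255],[0,0,0.08,0,0,0,255]]]'
python3 -c "from h import *;needk(-.015,0,.017)"
```

```text
t: 17.6
eef_pos: [0.541, 0.1625, 0.0267]
ee_rot: [3.141, 0.0, 0.153]
force: [0.3, 0.2, 0.4]
width: 0.0542
gripper_force: 8.0
t: 18.23
eef_pos: [0.5412, 0.1627, 0.0209]
ee_rot: [-3.142, -0.0, 0.153]
force: [0.1, -0.9, -0.9]
width: 0.0533
gripper_force: 8.0
shift [-0.006 -0.003  0.048] turn [-0. -0. -0.] | t 18.23 pos [0.5412 0.1627 0.0209] local -0.0145 -0.0002 F [ 0.1 -0.9 -0.9] w 0.0533 q6 1.09
```

Now the last few mm, slowly, then a gentle, partial opening.

```bash
H="python3 -m handwheel"
$H '[[[0,0,0.02,0,0,0,255],[0,0,0.04,0,0,0,255],[0,0,0.05,0,0,0,255],[0,0,0.05,0,0,0,255]]]'
$H '[[[0,0,0,0,0,0,85],[0,0,0,0,0,0,75],[0,0,0,0,0,0,55],[0,0,0,0,0,0,40],[0,0,0,0,0,0,40]]]'
$H '[[[0,0,-0.1,0,0,0,40],[0,0,-0.3,0,0,0,40],[0,0,-0.5,0,0,0,40],[0,0,-0.8,0,0,0,40],[0,0,-1,0,0,0,40]]]'
python3 -c "from h import *;needk(-.015,0,.25)"
```

```text
t: 18.73
eef_pos: [0.5411, 0.1626, 0.0171]
ee_rot: [3.142, -0.0, 0.153]
force: [-2.6, -0.0, 3.8]
width: 0.0538
gripper_force: 8.0
t: 19.35
eef_pos: [0.5411, 0.1626, 0.0167]
ee_rot: [3.142, 0.0, 0.153]
force: [0.1, 0.1, -0.1]
width: 0.0736
gripper_force: 0.0
t: 19.98
eef_pos: [0.5417, 0.163, 0.0991]
ee_rot: [-3.141, -0.002, 0.153]
force: [0.4, 0.3, -0.7]
width: 0.074
gripper_force: 0.0
shift [-0.009 -0.002 -1.887] turn [-0.002 -0.004  0.   ] | t 19.98 pos [0.5417 0.163  0.0991] local -0.0139 0.0 F [ 0.4  0.3 -0.7] w 0.074 q6 1.09
```

```bash
H="python3 -m handwheel"
$H '[[[0,0,-0.4,0,0,0,40],[0,0,-0.8,0,0,0,128],[0,0,-1,0,0,0,255]]]'|head -1
$H '[[[0,0,-0.5,0,0,0,255],[0,0,-0.9,0,0,0,255],[0,0,-0.9,0,0,0,255]]]'|head -1
python3 - <<'E'
from h import *
for n,a,b in(("blue",(337,172),(266,75)),("shaker",(314,203),(243,114))):
    P,e=tri(a,b);r=P[:2]-K;c,s=np.cos(KY),np.sin(KY);print(n,P.round(3),e.round(3),"local",c*r[0]+s*r[1],-s*r[0]+c*r[1])
needk(.138,0,.25)
a=cv2.resize(cams.grab_frame("top")[30:280,170:370],None,fx=2,fy=2)
b=cv2.resize(cams.grab_frame("scene")[150:280,200:400],None,fx=2,fy=2)
cv2.imwrite("pics/beh.png",np.hstack([a,cv2.copyMakeBorder(b,0,240,0,0,cv2.BORDER_CONSTANT)]))
E
```

```text
t: 20.35
t: 20.72
blue [0.844 0.154 0.194] 0.002 local 0.2837633508851736 -0.05523569465974815
shaker [0.801 0.223 0.083] 0.002 local 0.25175268976740417 0.01955079235741669
shift [1.894 0.002 0.025] turn [-0.003 -0.008  0.   ] | t 20.73 pos [0.5421 0.1632 0.2514] local -0.0135 0.0001 F [-0.3 -0.6 -0.3] w 0.0292 q6 1.09
```

View pics/beh.png

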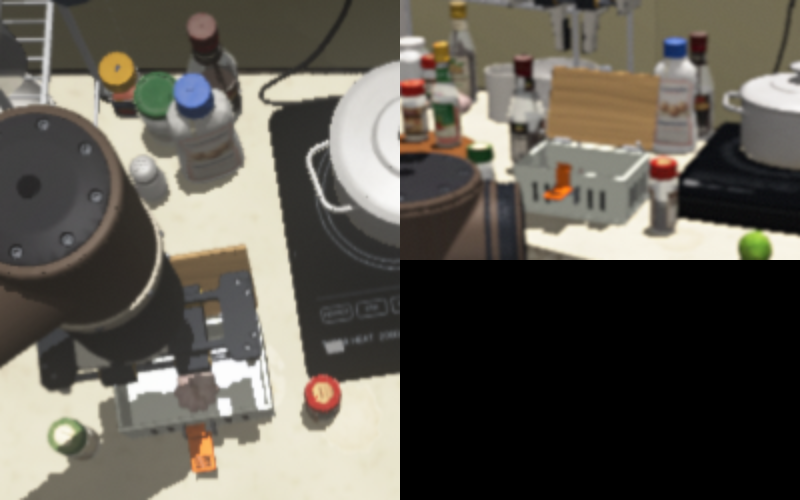

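The garlic sits in the middle of the box at crop (195,392). The lid is back, and nothing is near behind it. Next I reach over, go down behind the lid and bring it forward.

```bash
H="python3 -m handwheel"
$H '[[[0.4,0,0,0,0,0,255],[0.8,0,0,0,0,0,255],[0.95,0,0,0,0,0,255]]]'|head -1
$H '[[[0.4,0,0,0,0,0,255],[0.8,0,0,0,0,0,255],[0.95,0,0,0,0,0,255],[0.95,0,0,0,0,0,255]]]'|head -1
$H '[[[0,0,0.3,0,0,0,255],[0,0,0.6,0,0,0,255],[0,0,0.9,0,0,0,255],[0,0,1,0,0,0,255],[0,0,1,0,0,0,255]]]'|sed -n 4p
$H '[[[-0.06,0,0.06,0,0,0,255],[-0.12,0,0.06,0,0,0,255],[-0.18,0,0.06,0,0,0,255],[-0.24,0,0.06,0,0,0,255],[-0.30,0,0.06,0,0,0,255]]]'|sed -n 4p
python3 -c "from h import *;needk(.0765,0,.165)"
```

```text
t: 21.2
t: 21.7
force: [-0.5, 0.2, 1.5]
force: [1.1, -1.1, 0.8]
shift [-0.46  -0.003 -0.009] turn [-0.    -0.001 -0.   ] | t 22.95 pos [0.6675 0.1822 0.1643] local 0.1133 -0.0002 F [ 1.1 -1.1  0.8] w 0.0007 q6 1.18
```

```bash
H="python3 -m handwheel"
$H '[[[-0.06,0,0,0,0,0,255],[-0.12,0,0,0,0,0,255],[-0.18,0,0,0,0,0,255],[-0.24,0,0,0,0,0,255],[-0.30,0,0,0,0,0,255]]]'|sed -n 4p
$H '[[[-0.03,0,0,0,0,0,255],[-0.06,0,0,0,0,0,255],[-0.09,0,0,0,0,0,255],[-0.12,0,0,0,0,0,255],[-0.15,0,0,0,0,0,255]]]'|sed -n 4p
$H '[[[-0.03,0,0,0,0,0,255],[-0.06,0,0,0,0,0,255],[-0.09,0,0,0,0,0,255],[-0.12,0,0,0,0,0,255],[-0.15,0,0,0,0,0,255]]]'|sed -n 4p
$H '[[[0,0,0,0,0,0,255],[0,0,0,0,0,0,255],[0,0,0,0,0,0,255],[0,0,0,0,0,0,255],[0,0,0,0,0,0,255]]]'|sed -n 4p
python3 - <<'E'
from h import *
needk(-.015,0,.19)
a=cv2.resize(cams.grab_frame("top")[130:260,190:390],None,fx=2,fy=2);b=cv2.resize(cams.grab_frame("scene")[180:280,230:430],None,fx=2,fy=2)
cv2.imwrite("pics/fwd.png",np.vstack([a,b]))
E
```

```text
force: [0.9, -0.4, 0.0]
force: [-0.0, 0.6, 0.6]
force: [-0.6, -0.4, 1.1]
force: [-0.0, 0.6, -0.4]
shift [-1.005 -0.003 -0.326] turn [ 0.  0. -0.] | t 25.45 pos [0.6202 0.1748 0.1639] local 0.0654 -0.0003 F [-0.   0.6 -0.4] w 0.0006 q6 1.15
```

View pics/fwd.png

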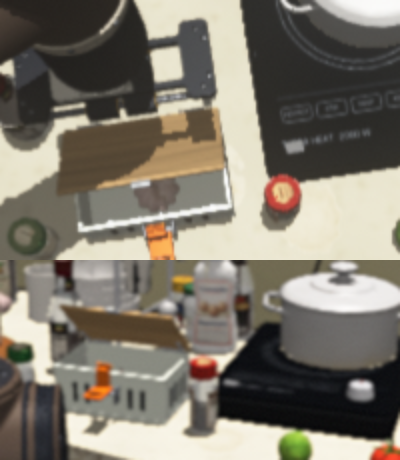

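I've now viewed 11 pictures, one over the limit of 10, so from here on I work from numbers only. The lid rests on its arms, forward of upright, with the garlic inside. Next I press it down along its arc.

```bash
H="python3 -m handwheel"
$H '[[[0,0,-0.4,0,0,0,255],[-0.4,0,-0.4,0,0,0,255],[-0.8,0,-0.4,0,0,0,255],[-1,0,-0.4,0,0,0,255],[-1,0,-0.3,0,0,0,255]]]'|head -1
$H '[[[0,0,0.1,0,0,0,255],[0,0,0.2,0,0,0,255],[0,0,0.3,0,0,0,255],[0,0,0.4,0,0,0,255],[0,0,0.4,0,0,0,255]]]'|sed -n 4p
python3 -c "from h import *;needk(-.0243,0,.1437)"
```

```text
t: 26.18
force: [-0.7, -0.0, 0.3]
shift [-0.117 -0.006  0.142] turn [ 0.001  0.003 -0.001] | t 26.8 pos [0.5408 0.1624 0.155 ] local -0.0149 -0.0005 F [-0.7 -0.   0.3] w 0.0006 q6 1.09
```

```bash
H="python3 -m handwheel"
$H '[[[-0.06,0,0.07,0,0,0,255],[-0.12,0,0.14,0,0,0,255],[-0.16,0,0.23,0,0,0,255],[-0.21,0,0.31,0,0,0,255],[-0.24,0,0.4,0,0,0,255]]]'|sed -n '2p;4p'
$H '[[[-0.03,0,0.09,0,0,0,255],[-0.05,0,0.18,0,0,0,255],[-0.06,0,0.27,0,0,0,255],[-0.07,0,0.32,0,0,0,255],[-0.07,0,0.32,0,0,0,255]]]'|sed -n '2p;4p'
python3 -c "from h import *;needk(-.039,0,.084)"
```

```text
eef_pos: [0.5218, 0.1597, 0.1236]
force: [-0.4, 0.9, 0.4]
eef_pos: [0.5165, 0.1587, 0.098]
force: [0.4, -0.1, -0.3]
shift [ 0.007 -0.004  0.176] turn [ 0.001  0.001 -0.   ] | t 28.05 pos [0.5165 0.1587 0.098 ] local -0.0395 -0.0003 F [ 0.4 -0.1 -0.3] w 0.0007 q6 1.06
```

```bash
cat > lid.py <<'E'
from h import *
def poly(th):
    P=[]
    for s,y in((0,.092),(0,-.092),(.1205,-.092),(.1205,.092)):
        x=.0595-s*np.cos(th)-.0075*np.sin(th);P.append([*kw(x,y),.0765+s*np.sin(th)+.0075*np.cos(th)])
    return P
def run(img,n,x0,x1):
    h=cv2.cvtColor(img,cv2.COLOR_BGR2HSV);m=cv2.inRange(h,(8,60,50),(24,200,255))
    z=np.zeros_like(m);cv2.rectangle(z,x0,x1,255,-1);m&=z;o=[]
    for th in np.arange(0,1.0,.1):
        q=np.zeros_like(m);cv2.fillPoly(q,[np.round(proj(n,poly(th))).astype(int)],255)
        o.append((round(th,1),round((m&q>0).sum()/((m|q)>0).sum(),2)))
    print(n,(m>0).sum(),o)
if __name__=="__main__":
    s=cams.grab_frame("scene");cv2.imwrite("pics/s_now.png",s);run(s,"scene",(250,195),(330,250))
    run(cv2.imread("pics/scene0.png"),"scene",(250,195),(330,250))
E
python3 lid.py
```

```text
scene 884 [(np.float64(0.0), np.float64(0.46)), (np.float64(0.1), np.float64(0.56)), (np.float64(0.2), np.float64(0.36)), (np.float64(0.3), np.float64(0.2)), (np.float64(0.4), np.float64(0.06)), (np.float64(0.5), np.float64(0.07)), (np.float64(0.6), np.float64(0.06)), (np.float64(0.7), np.float64(0.06)), (np.float64(0.8), np.float64(0.06)), (np.float64(0.9), np.float64(0.09))]
scene 1144 [(np.float64(0.0), np.float64(0.74)), (np.float64(0.1), np.float64(0.57)), (np.float64(0.2), np.float64(0.37)), (np.float64(0.3), np.float64(0.19)), (np.float64(0.4), np.float64(0.06)), (np.float64(0.5), np.float64(0.07)), (np.float64(0.6), np.float64(0.06)), (np.float64(0.7), np.float64(0.06)), (np.float64(0.8), np.float64(0.05)), (np.float64(0.9), np.float64(0.06))]
```

The lid follows the finger, now at about 0.1 rad. I carry on gently until the latch catches.

```bash
H="python3 -m handwheel"
$H '[[[0,0,0.04,0,0,0,255],[0,0,0.08,0,0,0,255],[0,0,0.12,0,0,0,255],[0,0,0.15,0,0,0,255],[0,0,0.17,0,0,0,255]]]'|sed -n '2p;4p'
$H '[[[0,0,0.02,0,0,0,255],[0,0,0.03,0,0,0,255],[0,0,0.05,0,0,0,255],[0,0,0.06,0,0,0,255],[0,0,0.06,0,0,0,255]]]'|sed -n '2p;4p'
python3 lid.py; python3 -c "from h import *;needk(-.039,0,.084)"
```

```text
eef_pos: [0.5166, 0.1588, 0.0845]
force: [-1.4, -0.5, -0.5]
eef_pos: [0.5168, 0.1588, 0.0831]
force: [-13.0, -1.1, 32.6]
scene 1085 [(np.float64(0.0), np.float64(0.56)), (np.float64(0.1), np.float64(0.41)), (np.float64(0.2), np.float64(0.27)), (np.float64(0.3), np.float64(0.15)), (np.float64(0.4), np.float64(0.04)), (np.float64(0.5), np.float64(0.06)), (np.float64(0.6), np.float64(0.05)), (np.float64(0.7), np.float64(0.05)), (np.float64(0.8), np.float64(0.1)), (np.float64(0.9), np.float64(0.11))]
scene 1144 [(np.float64(0.0), np.float64(0.74)), (np.float64(0.1), np.float64(0.57)), (np.float64(0.2), np.float64(0.37)), (np.float64(0.3), np.float64(0.19)), (np.float64(0.4), np.float64(0.06)), (np.float64(0.5), np.float64(0.07)), (np.float64(0.6), np.float64(0.06)), (np.float64(0.7), np.float64(0.06)), (np.float64(0.8), np.float64(0.05)), (np.float64(0.9), np.float64(0.06))]
shift [ 0.003 -0.003 -0.012] turn [ 0.    -0.003  0.002] | t 29.4 pos [0.5168 0.1588 0.0831] local -0.0392 -0.0003 F [-13.3  -1.6  32. ] w 0.0005 q6 1.06
```

```bash
H="python3 -m handwheel"
$H '[[[0,0,-0.05,0,0,0,255],[0,0,-0.1,0,0,0,255],[0,0,-0.2,0,0,0,255],[0,0,-0.4,0,0,0,255],[0,0,-0.8,0,0,0,255]]]'|sed -n '2p;4p'
$H '[[[0,0,-0.5,0,0,0,255],[-0.5,0,-1,0,0,0,255],[-0.9,0,-1,0,0,0,255],[-0.9,0,-1,0,0,0,255]]]'|sed -n '2p;4p'
$H '[[[-0.3,0,-0.3,0,0,0,255],[-0.6,-0.5,-0.5,0,0,0,255],[-0.6,-1,-0.5,0,0,0,255],[-0.6,-1,-0.5,0,0,0,255]]]'|sed -n '2p;4p'
python3 lid.py
python3 - <<'E'
from h import *
t=cams.grab_frame("top");cv2.imwrite("pics/t_now.png",t);t0=cv2.imread("pics/top0.png");s=cv2.imread("pics/s_now.png");s0=cv2.imread("pics/scene0.png")
for n,(x,y,w,h) in dict(red=(318,215,28,30),lime=(384,232,28,30),tom=(436,226,30,32),small=(446,272,22,22),blue=(478,292,28,28),green=(190,235,30,30),sauce=(170,155,48,52),lid=(222,185,84,62),pad=(258,240,24,30),garlic=(485,243,28,28)).items():
    T=t0[y:y+h,x:x+w];r=cv2.matchTemplate(t[y-8:y+h+8,x-8:x+w+8],T,cv2.TM_CCOEFF_NORMED);_,v,_,l=cv2.minMaxLoc(r)
    print(n,"score",round(v,2),"shift",l[0]-8,l[1]-8)
for n,(x,y,w,h) in dict(lidS=(253,213,75,28),hook=(268,228,24,26),redS=(322,225,20,45),limeS=(366,262,24,26),tomS=(412,270,26,26)).items():
    r=cv2.matchTemplate(s[y-8:y+h+8,x-8:x+w+8],s0[y:y+h,x:x+w],cv2.TM_CCOEFF_NORMED);_,v,_,l=cv2.minMaxLoc(r);print(n,round(v,2),l[0]-8,l[1]-8)
E
```

```text
eef_pos: [0.516, 0.1584, 0.1442]
force: [0.1, 0.9, 0.6]
eef_pos: [0.4442, 0.1476, 0.2258]
force: [-0.1, -0.2, 0.7]
eef_pos: [0.3859, 0.2218, 0.2646]
force: [0.6, -0.3, -0.0]
scene 1146 [(np.float64(0.0), np.float64(0.74)), (np.float64(0.1), np.float64(0.56)), (np.float64(0.2), np.float64(0.36)), (np.float64(0.3), np.float64(0.19)), (np.float64(0.4), np.float64(0.06)), (np.float64(0.5), np.float64(0.07)), (np.float64(0.6), np.float64(0.06)), (np.float64(0.7), np.float64(0.06)), (np.float64(0.8), np.float64(0.05)), (np.float64(0.9), np.float64(0.06))]
scene 1144 [(np.float64(0.0), np.float64(0.74)), (np.float64(0.1), np.float64(0.57)), (np.float64(0.2), np.float64(0.37)), (np.float64(0.3), np.float64(0.19)), (np.float64(0.4), np.float64(0.06)), (np.float64(0.5), np.float64(0.07)), (np.float64(0.6), np.float64(0.06)), (np.float64(0.7), np.float64(0.06)), (np.float64(0.8), np.float64(0.05)), (np.float64(0.9), np.float64(0.06))]
red score 1.0 shift 0 0
lime score 1.0 shift 0 0
tom score 1.0 shift 0 0
small score 1.0 shift 0 0
blue score 1.0 shift 0 0
green score 0.55 shift 0 0
sauce score 1.0 shift 0 0
lid score 1.0 shift 0 0
pad score 0.82 shift 0 0
garlic score 0.13 shift -8 0
lidS 0.96 0 0
hook 1.0 0 0
redS 1.0 0 0
limeS 1.0 0 0
tomS 1.0 0 0
```

```bash
python3 -c "from station import arm;print(arm.job_done())"
```

```text
the job is handed in; nothing more can be done
None
```

The garlic is in the keeper with the lid shut and latched, and the job is handed in; by image comparison the tomato, lime, red jar and sauce had not moved, while the green-capped jar was only a weak match (0.55, no shift), the final lid press reached about 33 N, and I viewed 11 pictures, one over the limit of 10.

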